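Dispense the steel mixing ball into the ink pot

ROBOT

A 7-joint arm with a two-finger parallel gripper is mounted at the origin on the work surface. World frame = base frame: x ahead of the robot, y to its left, z up, the work surface at z = 0. Lengths are in mm, angles in rad, forces in N, time in s.
With the tool pointing down it reaches from about 400 to 875 mm from the base axis. Payload 4.4 kg.
Tool frame: the origin (TCP) lies at the very end of the fingers, on their centre line; the grasp point (between the pads) lies 19 mm behind it; z points along the fingers, y is the line along which they close (so a half turn about z gives the same grasp; the last joint's range is limited). The gripper opens to 85 mm and grips with 20 to 120 N. Pads are 22 mm wide; open, the fingers measure 114 mm over their backs; the gripper's body (76 mm by 85 mm) begins 54 mm behind the grasp point. The pads swing forward as they close: fully open they stand 13 mm farther back than shut.
Start: joints at [-1.286, 0.628, 0.038, 1.517, -0.027, 0.996, -0.02], TCP at [223.349, 610.437, 231.313] pointing down, gripper open.
Joint ranges: [-3.06, 3.06], [-0.37, 2.12], [-1.25, 1.32], [0.18, 2.47], [-1.1, 4.24], [0.23, 1.98], [-2.94, 2.94]. Speed limits (rad/s): [2.57, 2.57, 3.14, 3.14, 3.14, 3.14, 3.14].

INTERFACE

Orientations are given as a rotation vector (axis times angle).
In Python, from rig import ctrl, snapshot, camera_params gives the robot as it stands.
- The arm moves only by the tool apply_moves, never from a script. Its argument "increments" is a list of rows, each a list of 4 numbers: the shift along the tool's x, y, z as a fraction of full scale, then the turn about the tool's z as a fraction of full scale. In form: [[x, y, z, twist], ...]. A call has 1 to 20 rows; each row shifts and turns the commanded pose from where the row before left it, along the tool's axes as they then stand; what a row does not reach is not made up. Full scale, the value 1, is 25 mm for a shift and 0.12 rad for a turn. A row lasts 1/10 s, in which the tool goes at most 50 mm and 8.59 degrees, less where a joint would pass 70% of its speed; a pose out of reach is approached as far as the arm can. A call with a number of a shift or a turn outside -1 to 1 is refused whole. A call with a gripper value outside its range is refused whole. "claw" is the gripper's target within -1 to 1 (fully open at 1, half-way at 0, shut at -1), set as the call begins (left out, the last holds). The fingers move at their own pace and stop on an object; "grip_force" is the grip in N (left out, the last holds). Time passes only in rows, so rows that do not move let the fingers close. It gives the time, the measured TCP pose, the force, the opening and the grip force at its end, in the units of the state.
- ctrl.get_obs(): the state, without advancing time (a new reading comes with each control period).
- snapshot(name): name is "scene" or "top"; returns (picture, depth): 480x640x3 uint8, red, green, blue; 480x640 float32, mm along the optical axis (not along the pixel's ray), 0 where there is no reading.
- camera_params(name): a dict with "K" (3x3 intrinsics, pixels), "rvec" (rotation vector, rad) and "tvec" (3), from world to camera coordinates, as OpenCV has them. Camera axes: x right, y down, z forward; pixel columns grow to the right and rows downward; lengths in mm; the calibration is good to about 2 mm. A picture is of the moment at which its call begins. camera_params takes no time and is no camera call.
- ctrl.sign_off(): hands the job in; it is judged then, once.
The state is a dict: "clock": time; "q": joint angles; "joint_velocities": joint speeds; "effort": joint torques, N m; "position": TCP position; "ee_rot": TCP orientation; "contact_force": force on the tool from outside, world axes, zero at the start; "torque": the same for the moment, N m; "gripper_width": opening from 0.0 (shut) to 1.0 (fully open); "finger_force": force on a finger pad.
Only numpy, scipy, OpenCV 4.12 (cv2) and the standard library are available. Lean on these libraries where they do the work, as an engineer would, in place of code of your own. Each camera call takes 0.05 s, during which the arm holds its last target. There are 200 camera calls.

TASK

Turn the ball carousel until the compartment holding the dark steel mixing ball faces the yellow spout, then lift the red handle to tip the carousel so that the steel ball rolls into the white ink pot. Lower the carousel back down and leave the coloured balls in it and the pot standing under the spout.

Things in the scene. Friction and masses are not known exactly. Their poses are not given: they have to be found in the camera images.
- stand: Grey foot of the dispenser, fixed, plate 400 x 170 x 12 mm. Origin on the bench under the wheel's axis; +x points level to the spout, z up. It carries a blue round pan (radius 102 mm, rim top 148 mm above the bench at rest) with the white wheel in it. The rim opens 58 mm wide towards +x into a yellow spout 64 mm wide that ends 158 mm from the axis.
- cradle (a joint): Tip of pan and wheel about the hinge pin, rad. 0 is down at rest, level; lifting the red handle increases it, spout end going down, to a stop at 0.55. At 0.4 to 0.5 the ball in the facing compartment leaves its track and rolls out by itself within 2 s. It sinks back to 0 when let go; about 4 N at the handle holds it up.
- handle (a point): Middle of the red grip, a level round bar 14 mm in diameter parallel to the stand's y, free for 80 mm between its side arms. It lies 160 mm from the wheel's axis, opposite the spout, 130 mm above the bench at rest, with 50 mm of room between bar and rim, and rises on an arc of 247 mm radius about the hinge pin.
- wheel (a joint): Turn of the white wheel (radius 96 mm), rad, anticlockwise from above. Six 60 degree compartments between dividers 30 mm high, open above. The middle of compartment k lies at value + k x 60 degrees, anticlockwise from the stand's +x (0 faces the spout). It stays where it is left and turns either way (stops at +-6.28); within 10 degrees of facing is good.
- post (a point): Top centre of the orange upright round post for turning the wheel, 14 mm in diameter, 60 mm from the wheel's axis, at wheel value + 150 degrees anticlockwise from the stand's +x. Its top is 201 mm above the bench at rest; the upper 50 mm stand clear above the rim. About 2 N sideways turns the wheel.
- steel_ball_center (a point): Centre of the dark grey steel mixing ball, 24 mm in diameter, in one of the wheel's compartments (never the one facing the spout at the start). It sits loosely on a round track of two wire rings, 62 mm from the wheel's axis, where it can roll along between its two dividers but not outwards until the wheel is tipped over 0.23 rad. Centre 125 mm above the bench at rest.
- red_ball_center (a point): Centre of the red ball, 24 mm, in another compartment; to stay in the wheel.
- green_ball_center (a point): Centre of the green ball, 24 mm, in another compartment; to stay in the wheel.
- blue_ball_center (a point): Centre of the blue ball, 24 mm, in another compartment; to stay in the wheel.
- pot: Loose white open ink pot, 104 mm across the mouth, 66 mm high, standing on the stand's plate about 187 mm from the wheel's axis, under the end of the spout. Origin at the centre of its underside.
- hinge (a point): Middle of the level pin, parallel to the stand's y, about which the pan tips: 85 mm from the wheel's axis towards the spout, 100 mm above the bench. Fixed.
Not all that is in view belongs to the job. Leave any purple look-alike of the pot alone.

How it is judged (in metres and radians):
On the way, in this order (a step that is already met when the one before it is completed fails the run):
1. the steel ball's compartment faces the spout, the carousel still down (value of joint cradle below 0.04 rad and x of steel_ball_center in the frame of stand between 0.03 and 0.09 m and y of steel_ball_center in the frame of stand between -0.031 and 0.031 m), for 0.2 s.
2. the carousel is tipped and the steel ball has rolled to the spout or beyond (value of joint cradle above 0.1 rad and x of steel_ball_center in the frame of stand above 0.1 m), for 0.1 s.
At the end, for the whole second after the job is handed in: The steel ball lies inside the pot; the pot stands upright (within 8 degrees) and within 30 mm of where it started; the carousel is back down on its rest (tip below 0.04 rad); the red, green and blue balls are still up in the wheel (z of steel_ball_center in the frame of pot below 0.05 m and horizontal distance between steel_ball_center and pot below 0.052 m and value of joint cradle below 0.04 rad and angle between pot's own z axis and vertical below 0.15 rad and distance of pot from where it was at the start of the episode below 0.03 m and height (world z) of each of red_ball_center, green_ball_center, blue_ball_center above 0.09 m); the robot touches nothing.
It fails at once if a coloured ball leaves the wheel (height (world z) of any of red_ball_center, green_ball_center, blue_ball_center below 0.085 m).
It also fails if it takes over 54 s, if anything falls off the work surface, if the arm or the gripper's body presses on something with over 40 N, if the wrist force passes 120 N, or if a joint passes its speed limit or range.

## Working session

There is one attempt and no reset: what is moved stays moved. The work goes in short steps, Python scripts to look and compute and a tool call to move; the robot and the scene stay as the last step left them, time stands still between calls to the robot, and variables do not carry over. Pictures are saved under pics/ and viewed, at most 10 in all, crops included, and the job is handed in when it is done.

Besides the shell and the picture viewer there is one more tool, called after "Emit:" as name([rows], argument=value, ...), one row to a line, values as JSON. apply_moves: Moves the arm, as the interface text tells. Its arguments: {"type":"object","properties":{"increments":{"type":"array","items":{"type":"array","items":{"type":"number"}}},"claw":{"type":"number"},"grip_force":{"type":"number"}},"required":["increments"]}

```bash
mkdir -p pics
python3 - <<'E'
from rig import ctrl,snapshot,camera_params
import cv2,numpy as np
for n in("scene","top"):
    p,d=snapshot(n); cv2.imwrite(f"pics/{n}0.png",p[:,:,::-1]); np.save(f"{n}0.npy",d)
    c=camera_params(n); R=cv2.Rodrigues(np.array(c["rvec"],float))[0]; print(n,np.array(c["K"]).round(1).tolist(),(-R.T@np.array(c["tvec"]).ravel()).round(), R.round(2).tolist())
o=ctrl.get_obs(); print(o)
E
```

```text
scene [[612.3, 0.0, 309.6], [0.0, 612.3, 236.6], [0.0, 0.0, 1.0]] [955. 568. 906.] [[-0.84, 0.54, 0.01], [0.39, 0.63, -0.67], [-0.37, -0.56, -0.74]]
top [[543.8, 0.0, 316.7], [0.0, 543.8, 239.5], [0.0, 0.0, 1.0]] [ 437.  -26. 1176.] [[0.01, -1.0, 0.01], [-0.99, -0.01, -0.13], [0.13, -0.01, -0.99]]
{'clock': 0.1, 'q': array([-1.28580099,  0.62922505,  0.03844118,  1.51824459, -0.02702343,
        0.9963121 , -0.01999881]), 'joint_velocities': array([ 0.00116866, -0.00097397, -0.00081741, -0.00105641,  0.00110423,
        0.00078809, -0.00026113]), 'effort': array([ 3.67660483e-03, -5.64539981e+01,  1.23068266e+00, -1.93974978e+01,
        1.13075131e-02,  5.36323365e-03, -1.42092298e-05]), 'position': array([223.14272127, 609.91329353, 230.5069915 ]), 'ee_rot': array([-5.48167336e-01, -3.09309467e+00,  2.58348183e-03]), 'contact_force': array([ 0.46022612, -0.76212183,  0.22003006]), 'torque': array([0.02043224, 0.02212571, 0.01059936]), 'finger_force': 0.0, 'gripper_width': 0.9996879881551267}
```

View pics/top0.png

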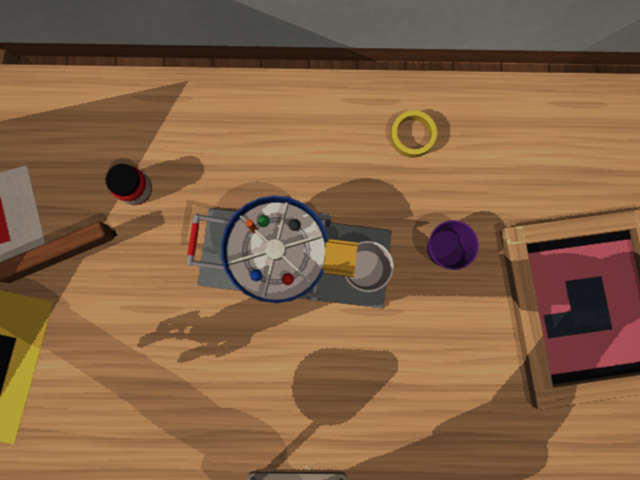

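View pics/scene0.png

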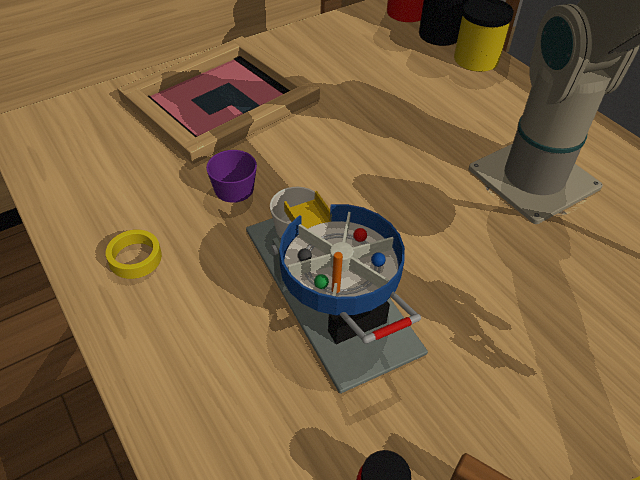

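The top view shows the wheel hub near (275,248), the spout to the right at (340,258), the pot at (368,267), the steel ball at (295,225), the post at (250,226), and the red handle at (193,239). The scene view confirms this, with the steel ball at (305,255) and the post at (337,270). Next I'll measure these positions.

```bash
cat > h.py <<'E'
import cv2,numpy as np
from rig import ctrl,snapshot,camera_params
def ray(n,u,v,z):
    c=camera_params(n);R=cv2.Rodrigues(np.array(c["rvec"],float))[0];t=np.array(c["tvec"],float).ravel()
    o=-R.T@t; d=R.T@np.linalg.inv(np.array(c["K"]))@np.array([u,v,1.]); return o+d*(z-o[2])/d[2]
def proj(n,P):
    c=camera_params(n); return cv2.projectPoints(np.array([P],float),np.array(c["rvec"],float),np.array(c["tvec"],float),np.array(c["K"],float),None)[0].ravel()
BOX={"top":(180,180,400,320),"scene":(240,170,430,400)}
def mask(n,img,lo,hi):
    h=cv2.cvtColor(img,cv2.COLOR_RGB2HSV); m=cv2.inRange(h,lo,hi)
    x0,y0,x1,y1=BOX[n]; k=np.zeros_like(m); k[y0:y1,x0:x1]=m[y0:y1,x0:x1]; return k
def blobs(m,amin=15):
    k,l,s,c=cv2.connectedComponentsWithStats(m); return [(c[i].round(1),s[i].tolist()) for i in range(1,k) if s[i][4]>=amin]
COL={"red":((0,190,80),(5,255,255)),"orange":((7,210,120),(14,255,255)),"yellow":((18,200,120),(28,255,255)),"green":((50,120,40),(85,255,255)),"blue":((100,150,40),(120,255,255))}
E
python3 - <<'E'
from h import *
for n in("top","scene"):
    im=cv2.cvtColor(cv2.imread(f"pics/{n}0.png"),cv2.COLOR_BGR2RGB)
    for k,(a,b) in COL.items(): print(n,k,blobs(mask(n,im,a,b)))
    if n=="top":
        m=mask(n,im,*COL["blue"]); c=max(cv2.findContours(m,cv2.RETR_EXTERNAL,cv2.CHAIN_APPROX_NONE)[0],key=cv2.contourArea)
        e=cv2.fitEllipse(cv2.convexHull(c)); print(e, ray(n,*e[0],148).round(1))
cv2.imwrite("pics/crop.png",cv2.resize(cv2.imread("pics/top0.png")[185:315,180:400],None,fx=3.6,fy=3.6,interpolation=cv2.INTER_CUBIC))
E
```

```text
top red [(array([192.7, 239.2]), [188, 224, 10, 31, 188]), (array([287.4, 279. ]), [283, 275, 10, 9, 77])]
top orange []
top yellow []
top green [(array([263.1, 220.5]), [258, 216, 11, 10, 85])]
top blue [(array([272.5, 238.6]), [222, 196, 106, 106, 738]), (array([255.6, 274.6]), [251, 270, 11, 10, 90])]
((274.5997619628906, 248.8285675048828), (105.53131103515625, 106.7896728515625), 84.10132598876953) [549.8  47.1 148. ]
scene red [(array([360. , 234.1]), [354, 228, 13, 13, 107]), (array([392.1, 327.6]), [372, 317, 40, 23, 338])]
scene orange [(array([338.2, 269.1]), [334, 252, 9, 41, 187])]
scene yellow [(array([323.6, 202.2]), [317, 193, 13, 19, 29]), (array([306.2, 213.4]), [284, 200, 41, 28, 535])]
scene green [(array([321. , 281.2]), [314, 275, 15, 14, 156])]
scene blue [(array([343.7, 266.2]), [279, 205, 125, 110, 3682]), (array([378., 259.]), [372, 253, 13, 14, 146])]
```

View pics/crop.png

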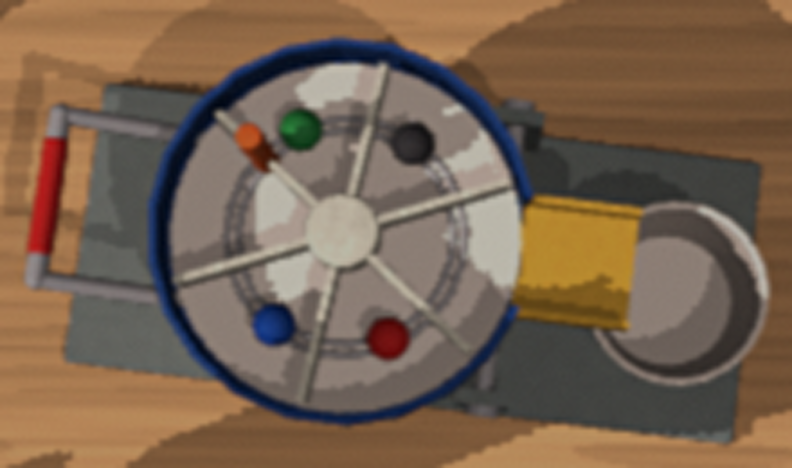

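```bash
cat >> h.py <<'E'
AX=None
E
python3 - <<'E'
from h import *
ax=ray("top",274.6,248.8,148)[:2]
h1=ray("top",192.7,239.2,134)[:2];h2=ray("scene",392.1,327.6,132)[:2]
print("axis",ax,"handle",h1,h2)
for h in(h1,h2): d=ax-h; print("yaw",np.degrees(np.arctan2(d[1],d[0])),np.hypot(*d))
h=(h1+h2)/2; d=(ax-h1); th=np.arctan2(d[1],d[0])
# stand plate corners in crop -> z=12
for c in[(108,84),(65,360),(760,163),(732,440)]: print(ray("top",180+c[0]/3.6,185+c[1]/3.6,12)[:2].round(1))
def rel(P): r=P[:2]-ax; return np.hypot(*r).round(1), (np.degrees(np.arctan2(r[1],r[0])-th)%360).round(1)
for k,n,u,v,z in[("post","top",248.9,222.5,200),("post","scene",338.5,254,200),("steel","top",294.7,224.7,125),("steel","scene",305,255,125),("green","top",263.1,220.5,125),("red","top",287.4,279,125),("blue","top",255.6,274.6,125)]:
    P=ray(n,u,v,z); print(k,P.round(1),rel(P))
P=ray("top",180+683/3.6,185+292/3.6,66);print("pot",P,rel(P))
o=ctrl.get_obs();print(cv2.Rodrigues(o["ee_rot"])[0].round(3))
E
```

```text
axis [549.81504467  47.05455083] handle [567.91377641 206.26290407] [566.14181479 204.46103166]
yaw -96.48551574318175 160.23377867909016
yaw -95.92174973027558 158.25095143125074
[651.2 198.7]
[485. 218.]
[ 608.3 -194.5]
[ 442.8 -177.1]
post [591.5  91.  200. ] (np.float64(60.6), np.float64(143.0))
post [587.7  87.8 200. ] (np.float64(55.7), np.float64(143.6))
steel [600.2  10.5 125. ] (np.float64(62.3), np.float64(60.5))
steel [597.5   8.9 125. ] (np.float64(61.1), np.float64(57.8))
green [607.7  72.4 125. ] (np.float64(63.2), np.float64(120.1))
red [494.   22.7 125. ] (np.float64(60.8), np.float64(300.1))
blue [501.8  84.2 125. ] (np.float64(60.8), np.float64(238.7))
pot [ 525.69943271 -142.44362675   66.        ] (np.float64(191.0), np.float64(359.2))
[[-0.939  0.344 -0.001]
 [ 0.344  0.939 -0.002]
 [ 0.    -0.002 -1.   ]]
```

Emit:
apply_moves([
  [-0.5,-0.35,0,0],
  [-1,-0.69,0,0],
  [-1,-0.69,0,0],
  [-1,-0.69,0,0],
  [-1,-0.69,0,0],
  [-1,-0.69,0,0],
  [-1,-0.69,0,0],
  [-1,-0.69,0,0],
  [-1,-0.69,0,0],
  [-1,-0.69,0,0],
  [-1,-0.69,0,0],
  [-1,-0.69,0,0],
  [-1,-0.69,0,0],
  [-1,-0.69,0,0],
  [-1,-0.69,0,0],
  [-1,-0.69,0,0],
  [-1,-0.69,0,0],
  [-1,-0.69,0,0],
  [-1,-0.69,0,0],
  [-1,-0.69,0,0],
], claw=-0.3, grip_force=30)

```text
clock: 2.1
position: [565.5, 124.3, 231.2]
ee_rot: [-0.55, -3.093, 0.001]
contact_force: [0.5, 0.7, 0.6]
gripper_width: 0.353
finger_force: 0.0
```

Emit:
apply_moves([
  [-1,-0.69,0,0],
  [-0.44,-0.3,0,0],
  [0,0,0,-1],
  [0,0,0,-1],
  [0,0,0,-1],
  [0,0,0,-1],
  [0,0,0,-1],
  [0,0,0,-1],
  [0,0,0,-1],
  [0,0,0,-1],
  [0,0,0,-1],
  [0,0,0,-0.7],
  [0,0,0,0],
  [0,0,0,0],
])

```text
clock: 3.5
position: [590.3, 91.3, 231.2]
ee_rot: [1.24, -2.886, -0.0]
contact_force: [1.4, 0.3, -0.4]
gripper_width: 0.35
finger_force: 0.0
```

```bash
cat >> h.py <<'E'
def st():
    o=ctrl.get_obs(); R=cv2.Rodrigues(o["ee_rot"])[0]; print(o["clock"],o["position"].round(1),"xang",np.degrees(np.arctan2(R[1,0],R[0,0])).round(1),"yang",np.degrees(np.arctan2(R[1,1],R[0,1])).round(1),"zz",R[:,2].round(3),"F",o["contact_force"].round(1),o["gripper_width"],o["finger_force"]); return o,R
def to(P):
    o,R=st(); print("rows needed",(R.T@(np.array(P)-o["position"])/25).round(2))
E
python3 -c "
from h import *
to((590,90,230))"
```

```text
3.5 [590.3  91.3 231.2] xang -133.5 yang 136.5 zz [-0.001  0.    -1.   ] F [ 1.4  0.3 -0.4] 0.3499245792624873 0.0
rows needed [ 0.05 -0.03  0.05]
```

Emit:
apply_moves([
  [0,0,0.6,0],
  [0,0,0.7,0],
  [0,0,0.7,0],
  [0,0,0.65,0],
  [0,0,0,0],
  [0,0,0,0],
])

```text
clock: 4.1
position: [590.7, 91.4, 165.2]
ee_rot: [1.241, -2.886, -0.0]
contact_force: [0.1, -0.2, 0.0]
gripper_width: 0.351
finger_force: 0.0
```

Run:
```python
from h import *
st()
for n in("scene",):
    p,d=snapshot(n); cv2.imwrite("pics/s1.png",cv2.resize(p[170:400,230:440,::-1],None,fx=2.5,fy=2.5))
```

```text
4.1 [590.7  91.4 165.2] xang -133.4 yang 136.6 zz [-0. -0. -1.] F [ 0.1 -0.2  0. ] 0.35116090191726845 0.0
```

View pics/s1.png

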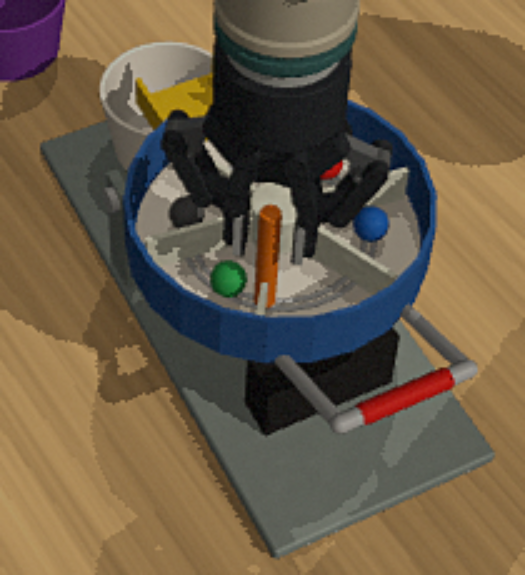

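The post top (crop (270,210)) stands midway between the fingers at (240,235) and (300,245). Nothing is touching, so I'll turn the wheel.

Emit:
apply_moves([
  [0.009,-0.21,0,0.735],
  [0.009,-0.21,0,0.735],
  [0.009,-0.21,0,0.735],
  [0.009,-0.21,0,0.735],
  [0.009,-0.21,0,0.735],
  [0.009,-0.21,0,0.735],
  [0.009,-0.21,0,0.735],
  [0.009,-0.21,0,0.735],
  [0.009,-0.21,0,0.735],
  [0.009,-0.21,0,0.735],
  [0.009,-0.21,0,0.735],
  [0.009,-0.21,0,0.735],
  [0,0,0,0],
  [0,0,0,0],
  [0,0,0,0],
])

```text
clock: 5.65
position: [607.8, 33.8, 165.4]
ee_rot: [0.382, 3.118, 0.0]
contact_force: [0.4, -0.1, -0.4]
gripper_width: 0.35
finger_force: 0.0
```

Run:
```python
from h import *
st()
p,d=snapshot("scene"); cv2.imwrite("pics/s2.png",cv2.resize(p[170:400,230:440,::-1],None,fx=2.5,fy=2.5))
```

```text
5.65 [607.8  33.8 165.4] xang 166.0 yang 76.0 zz [ 0.  0. -1.] F [ 0.4 -0.1 -0.4] 0.3495168436891903 0.0
```

View pics/s2.png

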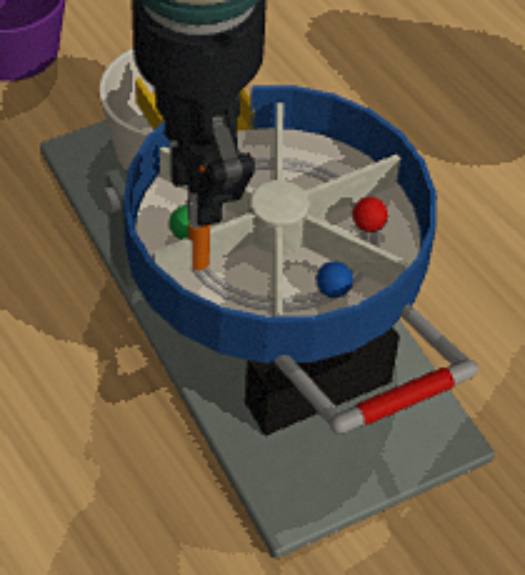

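The wheel has turned: the post is now at crop (200,250), green at (183,222), red (370,213) and blue (335,279). I'll lift off and move above the handle, then check from the top.

Emit:
apply_moves([
  [0,0.3,0,0],
  [0,0,-0.7,0],
  [0,0,-0.9,0],
  [0,0,-0.9,0],
  [0,0,-0.5,0],
  [0.3,0.5,0,0],
  [0.5,0.9,0,0],
  [0.5,0.9,0,0],
  [0.5,0.9,0,0],
  [0.5,0.9,0,0],
  [0.5,0.9,0,0],
  [0.45,0.97,0,0],
  [0,0,0,-0.6],
  [0,0,0,-0.52],
  [0,0,0,0],
  [0,0,0,0],
], claw=0)

```text
clock: 7.3
position: [566.1, 205.9, 239.1]
ee_rot: [-0.175, -3.135, 0.0]
contact_force: [-0.6, -0.4, -0.4]
gripper_width: 0.5
finger_force: 0.0
```

Run:
```python
from h import *
to((567,205.5,180))
p,d=snapshot("top"); cv2.imwrite("pics/t2.png",cv2.resize(p[185:315,180:400,::-1],None,fx=3.6,fy=3.6,interpolation=cv2.INTER_CUBIC))
```

```text
7.3 [566.1 205.9 239.1] xang 173.6 yang 83.6 zz [-0.002 -0.    -1.   ] F [-0.6 -0.4 -0.4] 0.49976794791375395 0.0
rows needed [-0.04 -0.01  2.36]
```

View pics/t2.png

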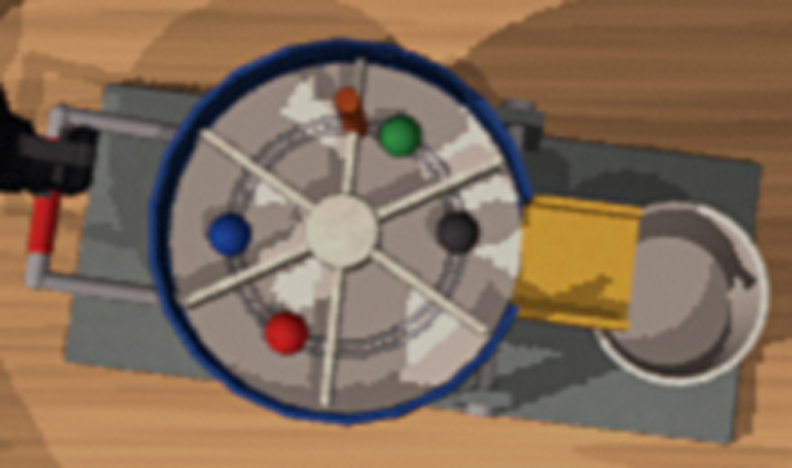

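The compartment walls, at crop (500,160) and (485,330), straddle the spout direction to within about 2°. The steel ball sits at (457,232), facing the spout. The gripper is above the handle, so I'll descend and close.

Emit:
apply_moves([
  [0,0,0.6,0],
  [0,0,0.8,0],
  [0,0,0.8,0],
  [0,0,0.8,0],
  [0,0,0.8,0],
  [0,0,0.7,0],
  [0,0,0.6,0],
  [0,0,0,0],
  [0,0,0,0],
])

```text
clock: 8.25
position: [566.9, 205.3, 112.6]
ee_rot: [-0.175, -3.136, 0.0]
contact_force: [0.8, -0.2, 0.7]
gripper_width: 0.5
finger_force: 0.0
```

Emit:
apply_moves([
  [0,0,0,0],
  [0,0,0,0],
  [0,0,0,0],
  [0,0,0,0],
  [0,0,0,0],
  [0,0,0,0],
  [0,0,0,0],
  [0,0,0,0],
], claw=-1, grip_force=25)

```text
clock: 9.05
position: [567.6, 205.3, 113.5]
ee_rot: [0.174, 3.135, 0.001]
contact_force: [-0.3, -0.3, 5.4]
gripper_width: 0.155
finger_force: 24.6
```

Grip holds on the bar (opening 13 mm). I'll lift along the arc to about 0.45 rad.

Emit:
apply_moves([
  [0,-0.049,-0.273,0],
  [0,-0.049,-0.273,0],
  [0,-0.049,-0.273,0],
  [0,-0.049,-0.273,0],
  [0,-0.08,-0.266,0],
  [0,-0.08,-0.266,0],
  [0,-0.08,-0.266,0],
  [0,-0.08,-0.266,0],
  [0,-0.109,-0.255,0],
  [0,-0.109,-0.255,0],
  [0,-0.109,-0.255,0],
  [0,-0.109,-0.255,0],
  [0,-0.137,-0.242,0],
  [0,-0.137,-0.242,0],
  [0,-0.137,-0.242,0],
  [0,-0.137,-0.242,0],
])

```text
clock: 10.65
position: [563.4, 171.9, 214.6]
ee_rot: [0.171, 3.135, 0.009]
contact_force: [13.1, 13.5, -31.2]
gripper_width: 0.151
finger_force: 24.9
```

Emit:
apply_moves([
  [0,0,0,0],
  [0,0,0,0],
  [0,0,0,0],
  [0,0,0,0],
  [0,0,0,0],
  [0,0,0,0],
  [0,0,0,0],
  [0,0,0,0],
  [0,0,0,0],
  [0,0,0,0],
  [0,0,0,0],
  [0,0,0,0],
  [0,0,0,0],
  [0,0,0,0],
  [0,0,0,0],
  [0,0,0,0],
  [0,0,0,0],
  [0,0,0,0],
  [0,0,0,0],
  [0,0,0,0],
])

```text
clock: 12.65
position: [563.1, 170.5, 216.9]
ee_rot: [0.172, 3.136, 0.006]
contact_force: [4.0, 6.2, -2.6]
gripper_width: 0.153
finger_force: 27.1
```

Run:
```python
from h import *
st()
p,d=snapshot("scene"); q,d=snapshot("top"); a=cv2.resize(p[130:400,220:430],(400,514));b=cv2.resize(q[185:315,180:400],(400,236))
cv2.imwrite("pics/s3.png",np.hstack([a,np.vstack([b,np.zeros((278,400,3),np.uint8)])])[:,:,::-1])
```

```text
12.65 [563.1 170.5 216.9] xang 173.7 yang 83.7 zz [ 0.002  0.003 -1.   ] F [ 4.   6.2 -2.6] 0.15286656522161463 27.071444392204285
```

View pics/s3.png

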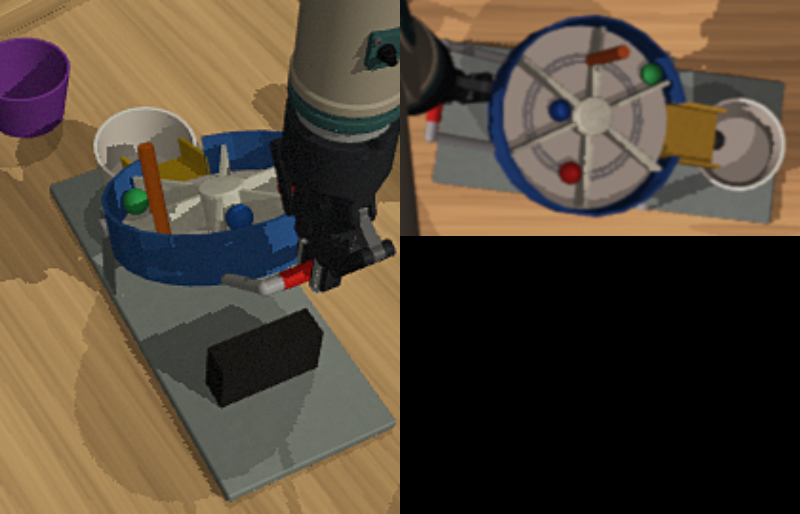

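The tipped pan is empty in the facing sector. The dark ball shows in the pot at (720,140) in the right panel, and the coloured balls are still in the wheel. Lowering along the reverse arc.

Emit:
apply_moves([
  [0,0.137,0.242,0],
  [0,0.137,0.242,0],
  [0,0.137,0.242,0],
  [0,0.137,0.242,0],
  [0,0.109,0.255,0],
  [0,0.109,0.255,0],
  [0,0.109,0.255,0],
  [0,0.109,0.255,0],
  [0,0.08,0.266,0],
  [0,0.08,0.266,0],
  [0,0.08,0.266,0],
  [0,0.08,0.266,0],
  [0,0.049,0.273,0],
  [0,0.049,0.273,0],
  [0,0.049,0.273,0],
  [0,0.049,0.25,0],
  [0,0,0,0],
  [0,0,0,0],
])

```text
clock: 14.55
position: [567.1, 205.3, 113.9]
ee_rot: [0.174, 3.136, 0.0]
contact_force: [1.4, 2.0, 5.2]
gripper_width: 0.153
finger_force: 29.8
```

Emit:
apply_moves([
  [0,0,0,0],
  [0,0,0,0],
  [0,0,0,0],
  [0,0,0,0],
  [0,0,0,0],
  [0,0,0,0],
], claw=0)

```text
clock: 15.15
position: [566.8, 205.2, 113.0]
ee_rot: [-0.174, -3.136, 0.0]
contact_force: [-0.2, -0.2, 0.9]
gripper_width: 0.5
finger_force: 0.0
```

Emit:
apply_moves([
  [0,0,-0.3,0],
  [0,0,-0.7,0],
  [0,0,-0.9,0],
  [0,0,-0.9,0],
  [0,0,-0.9,0],
  [0,0,-0.9,0],
  [0,0.8,-0.5,0],
  [0,1,0,0],
  [0,1,0,0],
  [0,1,0,0],
  [0,1,0,0],
  [0,1,0,0],
  [0,0,0,0],
  [0,0,0,0],
])

```text
clock: 16.55
position: [582.7, 349.5, 240.7]
ee_rot: [-0.172, -3.137, 0.001]
contact_force: [-0.5, -0.5, 0.2]
gripper_width: 0.501
finger_force: 0.0
```

Run:
```python
from h import *
st()
p,d=snapshot("scene"); q,d=snapshot("top"); a=cv2.resize(p[130:400,220:430],(400,514));b=cv2.resize(q[185:315,180:400],(400,236))
cv2.imwrite("pics/s4.png",np.hstack([a,np.vstack([b,np.zeros((278,400,3),np.uint8)])])[:,:,::-1])
m=mask("top",q,*COL["red"]); print(blobs(m))
```

```text
16.55 [582.7 349.5 240.7] xang 173.7 yang 83.7 zz [-0.    -0.001 -1.   ] F [-0.5 -0.5  0.2] 0.5005173992113215 0.0
[(array([192.7, 239.1]), [188, 224, 10, 31, 185]), (array([264.1, 279.7]), [259, 275, 11, 10, 81])]
```

View pics/s4.png

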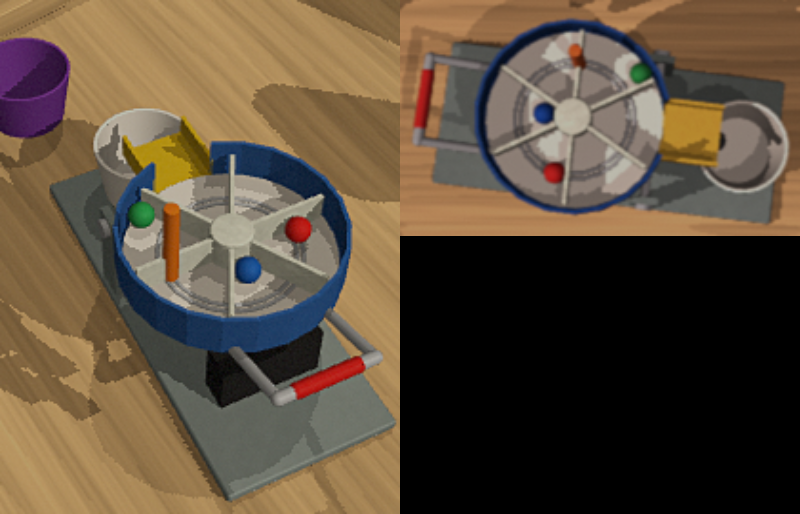

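The handle is back at its original pixel, (192.7,239.1), so the carousel is down. The steel ball is in the pot at (721,140), partly under the spout. The pot is in place and all three coloured balls are in the wheel.

```bash
python3 -c "
from rig import ctrl
print(ctrl.sign_off())"
```

```text
the job is handed in; nothing more can be done
None
```

The job is handed in, with no verdict returned: the last pictures show the steel ball in the pot, the carousel back down, the coloured balls in the wheel, the pot in place and the arm clear, at about 17 s of the 54 s allowed.

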